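# Roll a mailing tube into the V cradle, up to the end stop

## Task

Roll the cardboard mailing tube across the table by pushing its side, up the ramp and into the V of the wooden cradle, and push its end along the V until its other end rests against the blue end stop. Only push it with the fingers: do not lift, tip up or carry it. Leave everything else on the table where it is, and leave the tube lying still.

Things in the scene. Friction and masses are not known exactly. Their poses are not given: they have to be found in the camera images.
- tube: Closed cardboard mailing tube, cylinder 76 mm in diameter, 200 mm long, 0.2 to 0.45 kg, white end caps, red tape band towards one end, paper label. Smooth, rolls freely (friction about 0.4). Origin at its centre (38 mm above the table at the start); y axis along the tube, red band on the +y side; z points up at the start; x and z turn as it rolls.
- cradle: Wooden V cradle fixed to the table, 300 mm long in its y, origin at table height, mid-length of the V's lowest line. The tube starts on its ramp side (-x), up to 0.18 rad off its y axis. The V's far flank rises at 45 degrees to 46 mm high at x = 46 mm, with a 12 mm upright board behind. The end at y = -150 mm is open.
- seat (a point): Where the tube's centre lies when the tube rests in the V with its end against the stop: 9.8 mm before the V's lowest line, 44 mm above the table, at y = +50 mm in the cradle's frame. Its axes are the cradle's.
- ridge (a point): Middle of the cradle's ridge, at cradle x = -44 mm, 16 mm above the table. The ramp rises to it from the table at cradle x = -104 mm; beyond it the V's near flank falls to the lowest line (x = 0, z = 0).
- stop (a point): Point on the inner face of the blue end stop (at cradle y = +150 mm) where the tube's end should touch. The stop is a 12 mm thick plate, 85 mm high, from cradle x = -47 to 58 mm.
- tape_roll: Loose clear roll of packing tape standing on its flat side, 90 mm across, 48 mm high, origin in the middle of its underside. Leave alone.
- jar: Loose amber jar with a brass lid, 64 mm across, 70 mm high, origin in the middle of its underside. Leave alone.
- tin: Loose brass-coloured tin with a pale lid, 72 mm across, 50 mm high, right of the cradle's open end, origin in the middle of its underside. Leave alone.
- stapler: Loose blue stapler, 160 x 22 x 32 mm, long in its x, just beyond the cradle, origin in the middle of its underside. Leave alone.
- brush: Loose bench brush block, 110 x 30 x 42 mm, long in its x, origin in the middle of its underside. Leave alone.
- pen_mug: Loose blue cup, 76 mm across, 95 mm high, origin in the middle of its underside. Leave alone.
Not all that is in view belongs to the job. What is shaped like the tube but turquoise is not meant.

How it is judged:
By the outcome, as a careful person would: the job done as asked, in the order asked, and still so for the second after the job is handed in, with the robot touching nothing.
It also fails if it takes over 51 s, if anything falls off the work surface, if the arm or the gripper's body presses on something with over 40 N, if the wrist force passes 120 N, or if a joint passes its speed limit or range.

## Robot

A 7-joint arm with a two-finger parallel gripper is mounted at the origin on the work surface. World frame = base frame: x ahead of the robot, y to its left, z up, the work surface at z = 0. Lengths are in m, angles in rad, forces in N, time in s.
With the tool pointing down it reaches from about 0.4 to 0.85 m from the base axis. Payload 10.4 kg.
Tool frame: the origin (TCP) lies at the centre of the arm's flange, where the gripper is bolted on; the fingertips stand 173 mm ahead of it and the grasp point (between the pads) lies 155 mm ahead of it; z points along the fingers, y is the direction in which the jaws open and shut (so a half turn about z gives the same grasp; the last joint's range is limited). The gripper opens to 85 mm and grips with 20 to 120 N. Pads are 22 mm wide; open, the fingers measure 114 mm over their backs; the gripper's body (76 mm by 85 mm) begins 54 mm behind the grasp point. The pads swing forward as they close: fully open they stand 13 mm farther back than shut.
Start: joints at [-1.371, 0.332, -0.065, 1.46, 0.022, 1.35, -0.088], TCP at [0.138, 0.61, 0.405] pointing down, gripper open.
Joint ranges: [-2.6, 2.6], [-0.5, 2.12], [-1.47, 1.34], [0.16, 2.42], [-1.27, 4.41], [0.06, 2.06], [-2.6, 2.6]. Speed limits (rad/s): [2.22, 2.22, 2.79, 2.79, 3.14, 3.14, 3.14].

## Interface

Orientations are given as a unit quaternion [x, y, z, w].
In Python, from plant import sensors, cams, job gives the robot as it stands. The module is installed in compiled form; this text tells all that it offers.
- The arm moves only by the tool play_rows, never from a script. Its argument "motion" is a list of rows, each a list of 6 numbers: the shift along the tool's x, y, z in cm, then the turn, a rotation vector about the tool's x, y, z in degrees. In form: [[dx, dy, dz, rx, ry, rz], ...]. A call has 1 to 8 rows; each row is the pose to reach, as a shift and turn from the pose commanded when the call began, along the tool's axes at that moment; what a row does not reach only later rows make up. A row lasts 1/8 s, in which the tool goes at most 62.5 mm and 10.7 degrees, less where a joint would pass 70% of its speed; a pose out of reach is approached as far as the arm can. A call with a gripper value outside its range is refused whole. "gripper" is the opening, from 0 (shut) to 1 (fully open), set as the call begins (left out, the last holds). The fingers move at their own pace and stop on an object; "newtons" is the grip in N (left out, the last holds). Time passes only in rows, so rows that repeat a pose let the fingers close. It gives the time, the measured TCP pose, the force and the opening at its end, in the units of the state.
- sensors.get_state(): the state, without advancing time (a new reading comes with each control period).
- cams.camera(name): name is "scene" or "top" or "wrist"; returns (picture, depth): 480x640x3 uint8, red, green, blue; 480x640 float32, m along the optical axis (not along the pixel's ray), 0 where there is no reading.
- cams.get_calibration(name): a dict with "mtx" (3x3 intrinsics, pixels), "xyz" and "rotation" of the camera in the world. Camera axes: x right, y down, z forward; pixel columns grow to the right and rows downward; lengths in m; the calibration is good to about 2 mm. A picture is of the moment at which its call begins: read the wrist's pose just before it. get_calibration takes no time and is no camera call; for the wrist camera it gives the pose at the moment of the call.
- job.hand_in(): hands the job in, once; it reports no verdict.
The state is a dict: "clock": time; "qpos": joint angles; "qd": joint speeds; "tau": joint torques, N m; "position": TCP position; "orientation": TCP orientation; "force": force on the tool from outside, world axes, zero at the start; "torque": the same for the moment, N m; "width": finger opening in m.
Only numpy, scipy, OpenCV 4.12 (cv2) and the standard library are available. Lean on these libraries where they do the work, as an engineer would, in place of code of your own. Each camera call takes 0.05 s, during which the arm holds its last target.

## Working session

There is one attempt and no reset: what is moved stays moved. The work goes in short steps, Python scripts to look and compute and a tool call to move; the robot and the scene stay as the last step left them, time stands still between calls to the robot, and variables do not carry over. Pictures are saved under pics/ and viewed, and the job is handed in when it is done.

Besides the shell and the picture viewer there is one more tool, called after "Request:" by a JSON object that holds its "api" and its "payload", one argument or row to a line. play_rows: Moves the arm, as the interface text tells. Its arguments: {"type":"object","properties":{"motion":{"type":"array","items":{"type":"array","items":{"type":"number"}}},"gripper":{"type":"number"},"newtons":{"type":"number"}},"required":["motion"]}

```bash
mkdir -p pics
python3 - <<'E'
from plant import sensors,cams
import cv2,numpy as np
s=sensors.get_state(); print(s)
for n in ["scene","top"]:
    p,d=cams.camera(n); cv2.imwrite(f"pics/{n}0.png",p[:,:,::-1]); np.savez(f"{n}0.npz",p=p,d=d)
    print(n,cams.get_calibration(n))
E
```

```text
{'clock': 0.0, 'qpos': array([-1.37058845,  0.3328512 , -0.06468607,  1.46093493,  0.02160939,
        1.34990324, -0.08850749]), 'qd': array([ 0.0021519 , -0.00034154,  0.00028371,  0.00126836,  0.0010789 ,
        0.00099537, -0.0006083 ]), 'tau': array([-4.22671328e-04, -6.25443435e+01,  4.87813528e-02, -3.91625583e+01,
        1.61670672e-02,  9.45943786e-03,  5.73274019e-05]), 'position': array([0.13807981, 0.60942253, 0.40393169]), 'orientation': array([ 1.11172495e-01,  9.93800878e-01, -6.99460416e-04, -3.83747704e-05]), 'force': array([-0.39244536,  0.97539224,  0.03436648]), 'torque': array([-0.00353559,  0.02274242,  0.02088213]), 'width': 0.08535017023307498}
scene {'mtx': array([[571.34806899,   0.        , 331.68294287],
       [  0.        , 571.34806899, 230.90201176],
       [  0.        ,   0.        ,   1.        ]]), 'xyz': array([ 1.10791541, -0.06422493,  0.97184116]), 'rotation': array([ 0.7500631 ,  0.60052509, -0.17329591, -0.21620244])}
top {'mtx': array([[532.97638937,   0.        , 316.36438362],
       [  0.        , 532.97638937, 244.35754327],
       [  0.        ,   0.        ,   1.        ]]), 'xyz': array([0.25001532, 0.0369234 , 1.37151907]), 'rotation': array([ 0.72436082, -0.68028028,  0.07728051, -0.08091888])}
```

View pics/scene0.png

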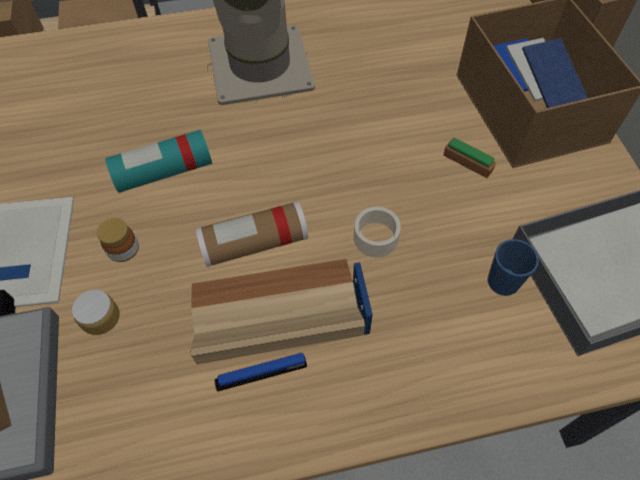

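View pics/top0.png

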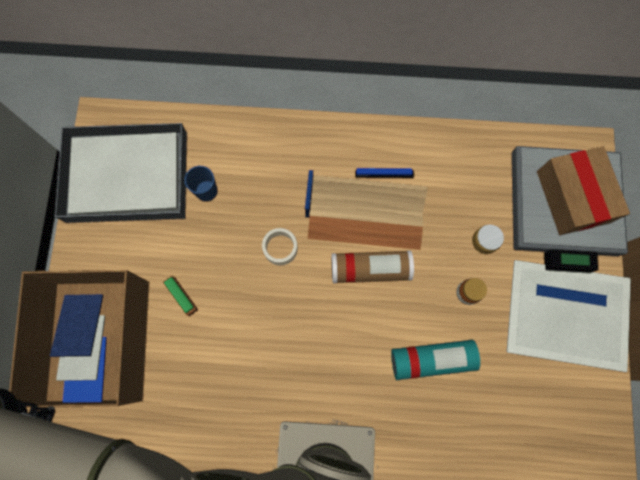

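The scene view shows the brown tube at (250,232), the cradle's reddish ramp and pale V at (280,310), and the blue stop at (362,298). In the top view the tube is at (372,266), the cradle at (366,212) and the stop at (309,193). I'll measure these next.

```bash
cat > h.py <<'E'
import numpy as np,cv2
from scipy.spatial.transform import Rotation as R
from plant import sensors,cams
def world(d,c):
    K=c['mtx'];v,u=np.mgrid[0:480,0:640]
    P=np.stack([(u-K[0,2])/K[0,0]*d,(v-K[1,2])/K[1,1]*d,d],-1)
    return P@R.from_quat(c['rotation']).as_matrix().T+c['xyz']
def proj(p,c):
    q=(np.atleast_2d(p)-c['xyz'])@R.from_quat(c['rotation']).as_matrix()
    K=c['mtx'];return np.c_[q[:,0]/q[:,2]*K[0,0]+K[0,2],q[:,1]/q[:,2]*K[1,1]+K[1,2]]
E
python3 - <<'E'
from h import *
for n in ["top","scene"]:
    f=np.load(n+"0.npz");p=f['p'];d=f['d'];c=cams.get_calibration(n)
    W=world(d,c);hsv=cv2.cvtColor(p,cv2.COLOR_RGB2HSV)
    reg=(W[...,0]>.3)&(W[...,0]<.9)&(abs(W[...,1])<.4)&(d>0)
    print(n,"table z",np.median(W[...,2][reg&(W[...,2]<.01)]))
    m=reg&(W[...,2]>.012)
    k,l,st,ce=cv2.connectedComponentsWithStats(m.astype(np.uint8))
    for i in range(1,k):
        if st[i,4]<80: continue
        q=W[l==i]; r=cv2.minAreaRect((q[:,:2]*1000).astype(np.float32))
        print(ce[i].round(),st[i,4],"rect",np.round(r[0]),np.round(r[1]),round(r[2],1),"zmax",q[:,2].max().round(3))
    b=reg&(hsv[...,0]>100)&(hsv[...,0]<130)&(hsv[...,1]>150)
    k,l,st,ce=cv2.connectedComponentsWithStats(b.astype(np.uint8))
    for i in range(1,k):
        if st[i,4]<30: continue
        q=W[l==i]; r=cv2.minAreaRect((q[:,:2]*1000).astype(np.float32)); print("blue",ce[i].round(),np.round(r[0]),np.round(r[1]),round(r[2],1),q.max(0).round(3),q.min(0).round(3))
E
```

```text
top table z 0.0002816359501485177
[201. 182.] 735 rect [691. 358.] [76. 73.] 7.6 zmax 0.1
[384. 172.] 467 rect [ 767. -116.] [ 22. 156.] 3.5 zmax 0.039
[364. 200.] 3592 rect [667. -68.] [312. 135.] 87.9 zmax 0.091
[485. 239.] 534 rect [ 598. -376.] [70. 48.] 0.3 zmax 0.06
[280. 246.] 522 rect [544. 147.] [89. 88.] 28.3 zmax 0.055
[372. 267.] 2431 rect [504. -90.] [ 76. 202.] 5.8 zmax 0.086
[471. 291.] 629 rect [ 458. -341.] [60. 59.] 65.8 zmax 0.079
[184. 301.] 374 rect [393. 383.] [86. 30.] 41.0 zmax 0.051
[446. 348.] 742 rect [ 303. -249.] [ 38. 201.] 10.1 zmax 0.08
blue [385. 172.] [ 766. -114.] [ 17. 149.] 3.1 [ 0.778 -0.04   0.039] [ 0.754 -0.189  0.005]
blue [309. 192.] [682.  81.] [  7. 100.] 88.4 [0.732 0.085 0.091] [0.632 0.077 0.035]
scene table z 0.00036692697776008476
[461. 152.] 601 rect [396. 383.] [82. 33.] 40.1 zmax 0.047
[153. 168.] 2378 rect [ 310. -245.] [ 41. 202.] 6.3 zmax 0.08
[252. 233.] 4245 rect [510. -86.] [ 73. 201.] 5.8 zmax 0.081
[376. 230.] 1281 rect [547. 150.] [90. 90.] 14.2 zmax 0.053
[117. 238.] 1277 rect [ 464. -340.] [62. 60.] 62.2 zmax 0.075
[512. 265.] 1952 rect [693. 361.] [73. 76.] 64.1 zmax 0.1
[284. 319.] 7012 rect [672. -65.] [312. 129.] 87.8 zmax 0.09
[ 98. 311.] 1235 rect [ 603. -375.] [50. 70.] 89.8 zmax 0.056
[260. 369.] 1181 rect [ 771. -114.] [ 21. 158.] 3.1 zmax 0.038
blue [362. 295.] [690.  83.] [ 11. 102.] 87.8 [0.741 0.09  0.09 ] [0.639 0.076 0.006]
blue [260. 370.] [ 772. -113.] [ 17. 152.] 3.3 [ 0.783 -0.037  0.038] [ 0.76  -0.189  0.008]
```

Run:
```python
from h import *
for n in ["top","scene"]:
    f=np.load(n+"0.npz");p=f['p'];d=f['d'];c=cams.get_calibration(n)
    W=world(d,c);hsv=cv2.cvtColor(p,cv2.COLOR_RGB2HSV)
    a=np.radians(-2.1)
    for off in [0]:
        q=W.reshape(-1,3); 
        o=np.array([.685,-.07,0]); X=(q-o)@np.array([[np.cos(a),-np.sin(a),0],[np.sin(a),np.cos(a),0],[0,0,1]])
        m=(abs(X[:,1])<.13)&(X[:,0]>-.125)&(X[:,0]<.08)
        print(n,"profile")
        for x in np.arange(-.125,.08,.01):
            mm=m&(abs(X[:,0]-x)<.005); z=X[mm,2]
            L=mm&(X[:,1]<-.06);Rr=mm&(X[:,1]>.03)
            print(round(x,3),mm.sum(),np.median(z).round(4),np.median(X[L,2]).round(4),np.median(X[Rr,2]).round(4))
    # ends of cradle
    m=(X[:,0]>-.03)&(X[:,0]<.03)&(X[:,2]>.008)
    print("y range",np.percentile(X[m,1],[.5,1,99,99.5])) 
    m=m&(X[:,2]>.05); print("stop y",np.percentile(X[m,1],[1,10,50,90,99]))
    t=(W[...,0]>.44)&(W[...,0]<.57)&(W[...,1]>-.21)&(W[...,1]<.03)&(W[...,2]>.012)
    q=W[t]; top=q[q[:,2]>.066]; 
    v=np.linalg.svd(top[:,:2]-top[:,:2].mean(0))[2][0]; print("tube dir",np.degrees(np.arctan2(v[1],v[0])),top.mean(0))
    s=(q[:,:2]-top[:,:2].mean(0))@v; print(np.percentile(s,[.5,99.5]),v)
```

```text
top profile
-0.125 164 0.0005 0.002 0.0004
-0.115 372 0.0002 0.0002 -0.0
-0.105 376 0.0026 0.0026 0.0026
-0.095 400 0.005 0.005 0.0048
-0.085 390 0.0078 0.0075 0.0079
-0.075 378 0.0105 0.0113 0.0101
-0.065 388 0.0132 0.0127 0.0132
-0.055 355 0.015 0.0154 0.0151
-0.045 324 0.0127 0.0134 0.0126
-0.035 309 0.0088 0.0087 0.0085
-0.025 316 0.0059 0.0059 0.0062
-0.015 324 0.0019 0.0014 0.0022
-0.005 449 0.005 0.0054 0.0047
0.005 466 0.015 0.0153 0.0154
0.015 456 0.0249 0.0251 0.0249
0.025 496 0.0348 0.0354 0.0345
0.035 429 0.0441 0.0436 0.0442
0.045 273 0.0456 0.0458 0.0454
0.055 0 nan nan nan
0.065 208 0.0011 0.0007 0.001
0.075 484 0.0049 0.002 0.0006
y range [-0.65855674 -0.65140973  0.80629982  0.80802321]
stop y [-0.65470207 -0.60361186 -0.48223884  0.43464881  0.80614418]
tube dir 95.66794554258313 [ 0.5029178  -0.08941008  0.07335087]
[-0.09962263  0.100256  ] [-0.09876304  0.99511098]
scene profile
-0.125 297 0.0001 0.0003 -0.0
-0.115 590 0.0004 0.0004 0.0004
-0.105 529 0.0022 0.0022 0.0024
-0.095 550 0.0051 0.005 0.0052
-0.085 555 0.0078 0.008 0.0077
-0.075 575 0.0103 0.0101 0.0105
-0.065 567 0.013 0.0132 0.0129
-0.055 676 0.0154 0.0155 0.0153
-0.045 803 0.0133 0.0133 0.0133
-0.035 817 0.0099 0.01 0.0099
-0.025 826 0.006 0.006 0.0062
-0.015 841 0.0024 0.0022 0.0023
-0.005 449 0.0039 0.0039 0.0039
0.005 420 0.0142 0.0145 0.0141
0.015 447 0.0241 0.0243 0.0243
0.025 460 0.0343 0.0342 0.0343
0.035 570 0.0444 0.0441 0.0445
0.045 2171 0.0353 0.0344 0.0363
0.055 918 0.0005 0.0003 0.0006
0.065 630 0.0004 0.0003 0.0005
0.075 478 0.0013 0.0005 0.0006
y range [-0.46132798 -0.45934856  0.68562016  0.69159967]
stop y [-0.46255414 -0.45001076  0.14783611  0.4628424   0.49266532]
tube dir -84.45379145118429 [ 0.51091659 -0.0872898   0.07319625]
[-0.10031096  0.09799723] [ 0.0966485  -0.99531858]
  return _methods._mean(a, axis=axis, dtype=dtype,
  ret = ret.dtype.type(ret / rcount)
```

Request:
{"api": "play_rows", "payload": {
  "motion": [
    [-33,-19,0,0,0,0],
    [-33,-19,0,0,0,0],
    [-33,-19,0,0,0,0],
    [-33,-19,0,0,0,0],
    [-33,-19,0,0,0,-9],
    [-33,-19,0,0,0,-18],
    [-33,-19,0,0,0,-18],
    [-33,-19,0,0,0,-18]
  ],
  "gripper": 1
}}

```text
clock: 1.1
position: [0.4179, 0.3514, 0.4044]
orientation: [-0.045, 0.999, -0.0, -0.0]
force: [-0.6, 0.3, 0.3]
width: 0.0856
```

Request:
{"api": "play_rows", "payload": {
  "motion": [
    [2,-44.6,8,0,0,0],
    [2,-44.6,8,0,0,0],
    [2,-44.6,8,0,0,0],
    [2,-44.6,8,0,0,0],
    [2,-44.6,8,0,0,0],
    [2,-44.6,8,0,0,0],
    [2,-44.6,8,0,0,0],
    [2,-44.6,8,0,0,0]
  ]
}}

```text
clock: 2.1
position: [0.4384, -0.0964, 0.3242]
orientation: [-0.044, 0.999, -0.0, -0.0]
force: [-0.1, 1.0, -0.5]
width: 0.0856
```

Run:
```python
from h import *
s=sensors.get_state(); print(s['clock'],s['position'],s['orientation'],s['force'])
p,d=cams.camera("wrist"); cv2.imwrite("pics/w1.png",p[:,:,::-1])
p,d=cams.camera("scene"); cv2.imwrite("pics/s1.png",p[:,:,::-1])
```

```text
2.1 [ 0.43836153 -0.09636068  0.32423788] [-4.40033788e-02  9.99031351e-01 -8.52826393e-05 -2.36733672e-04] [-0.08036688  0.98889037 -0.46830722]
```

View pics/w1.png

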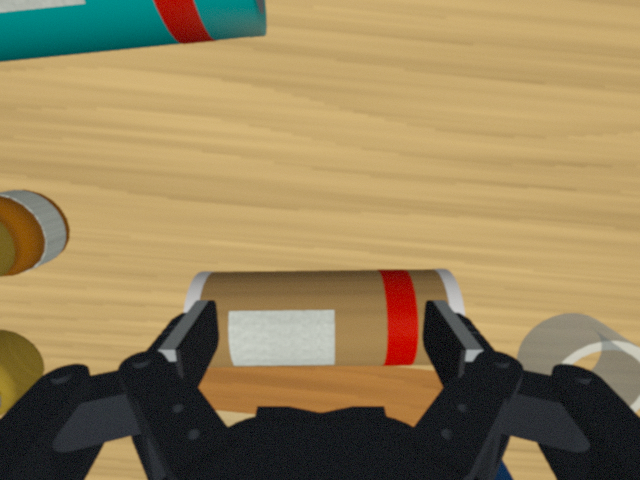

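View pics/s1.png

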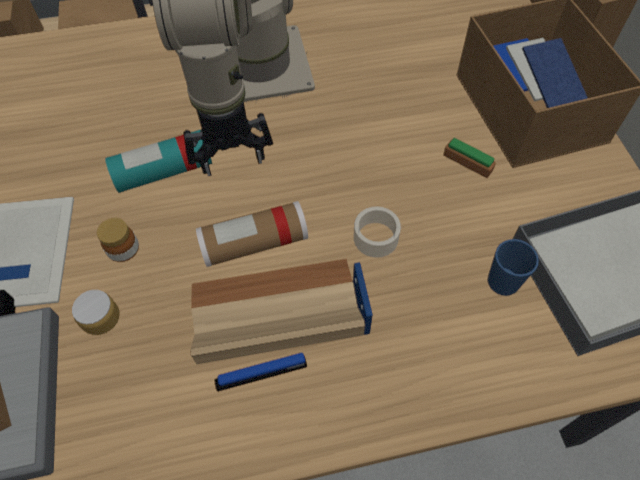

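The wrist view shows the tube at (325,318), level and centred between the open fingers. The scene view shows the gripper just behind the tube, with nothing disturbed. I'll descend now.

Request:
{"api": "play_rows", "payload": {
  "motion": [
    [0,0,5,0,0,0],
    [0,0,10,0,0,0],
    [0,0,13.6,0,0,0],
    [0,0,13.6,0,0,0],
    [-1,0,13.6,0,0,0],
    [-1,0,13.6,0,0,0]
  ]
}}

```text
clock: 2.95
position: [0.4504, -0.093, 0.1904]
orientation: [-0.046, 0.999, 0.0, 0.002]
force: [0.0, -0.4, 0.2]
width: 0.0852
```

Request:
{"api": "play_rows", "payload": {
  "motion": [
    [-0.6,0,0,0,0,0],
    [-1.2,0,0,0,0,0],
    [-1.8,0,0,0,0,1],
    [-2.4,0,0,0,0,2.2],
    [-3.0,0,0,0,0,3.5],
    [-3.6,0,0,0,0,4.8],
    [-4.2,0,0,0,0,6.2],
    [-4.8,0,0,0,0,7.3]
  ]
}}

```text
clock: 3.95
position: [0.4969, -0.0893, 0.1886]
orientation: [0.019, 1.0, 0.0, -0.0]
force: [-0.4, 0.4, -0.2]
width: 0.0855
```

```bash
cat > look.py <<'E'
import sys
from h import *
s=sensors.get_state(); print(s['clock'],s['position'],s['orientation'],s['force'])
for n in sys.argv[2:]:
    p,d=cams.camera(n); cv2.imwrite(f"pics/{n}{sys.argv[1]}.png",p[:,:,::-1]); np.savez(f"{n}{sys.argv[1]}.npz",p=p,d=d,**{'c_'+k:v for k,v in cams.get_calibration(n).items()})
E
python3 look.py A scene wrist; sleep 0
python3 - <<'E'
import cv2,numpy as np
a=cv2.imread('pics/sceneA.png')[100:400,100:450];b=cv2.imread('pics/wristA.png')
cv2.imwrite('pics/cA.png',np.hstack([cv2.resize(a,(400,343)),cv2.resize(b,(400,343))]))
E
```

```text
3.95 [ 0.49687003 -0.08925133  0.18863166] [ 1.87123583e-02  9.99824906e-01  3.51841132e-05 -5.34382792e-05] [-0.43798758  0.36722827 -0.23151708]
```

View pics/cA.png

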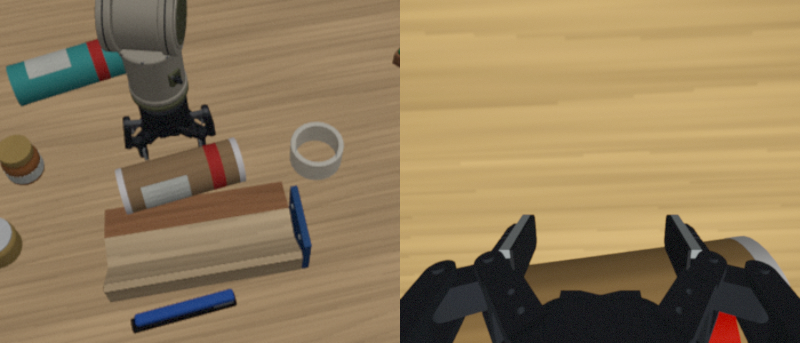

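```bash
cat > tube.py <<'E'
import sys
from h import *
# tube from scene cam: points with warm brown/white above tube-top height
def meas(f):
    p=f['p'];d=f['d'];c={k[2:]:f[k] for k in f if k.startswith('c_')}
    W=world(d,c);hsv=cv2.cvtColor(p,cv2.COLOR_RGB2HSV)
    zt=float(sys.argv[2])  # centre height
    m=(W[...,2]>zt+.024)&(W[...,2]<zt+.045)&(W[...,0]>.48)&(W[...,0]<.75)&(W[...,1]>-.3)&(W[...,1]<.073)&(hsv[...,2]>60)&(d>0)
    blue=(hsv[...,0]>95)&(hsv[...,0]<135)&(hsv[...,1]>100); m&=~blue
    k,l,st,ce=cv2.connectedComponentsWithStats(m.astype(np.uint8))
    i=1+np.argmax(st[1:,4]);q=W[l==i]
    r=cv2.minAreaRect((q[:,:2]*1000).astype(np.float32));print("rect",np.round(r[0],1),np.round(r[1],1),round(r[2],1),"n",len(q),"px",ce[i].round(),"zmax",np.percentile(q[:,2],98).round(4))
    v=np.linalg.svd(q[:,:2]-q[:,:2].mean(0),full_matrices=False)[2][0];v*=np.sign(v[1]);s=(q[:,:2]-q[:,:2].mean(0))@v
    print("yaw",(np.degrees(np.arctan2(v[1],v[0]))-90).round(2),"y range",q[:,1].min().round(4),q[:,1].max().round(4))
    # ridge of tube top: x at highest z
    t=q[q[:,2]>np.percentile(q[:,2],85)];print("crest mean",t.mean(0).round(4))
meas(np.load(sys.argv[1]))
E
python3 tube.py sceneA.npz 0.038
```

```text
rect [554.  -82.2] [ 63.8 200.4] 5.7 n 3015 px [256. 247.] zmax 0.0783
yaw 5.54 y range -0.1839 0.0201
crest mean [ 0.5532 -0.082   0.0773]
```

Request:
{"api": "play_rows", "payload": {
  "motion": [
    [-0.4,1,0,0,0,0],
    [-0.8,1,0,0,0,0],
    [-1.2,1,0,0,0,0],
    [-1.6,1,-0.1,0,0,0],
    [-2.0,1,-0.2,0,0,0],
    [-2.4,1,-0.3,0,0,0]
  ]
}}

```text
clock: 4.8
position: [0.5211, -0.0803, 0.1918]
orientation: [0.018, 1.0, 0.0, 0.0]
force: [-1.5, 0.6, 0.4]
width: 0.0852
```

```bash
python3 look.py B scene; python3 tube.py sceneB.npz 0.038
```

```text
4.8 [ 0.52107214 -0.080321    0.19177524] [1.81205228e-02 9.99835809e-01 4.05897154e-05 4.34447144e-06] [-1.53508979  0.61432924  0.42750678]
rect [577.1 -78. ] [ 66.  200.9] 4.2 n 3263 px [259. 257.] zmax 0.0813
yaw 4.8 y range -0.1797 0.0234
crest mean [ 0.5793 -0.1205  0.08  ]
```

View pics/sceneB.png

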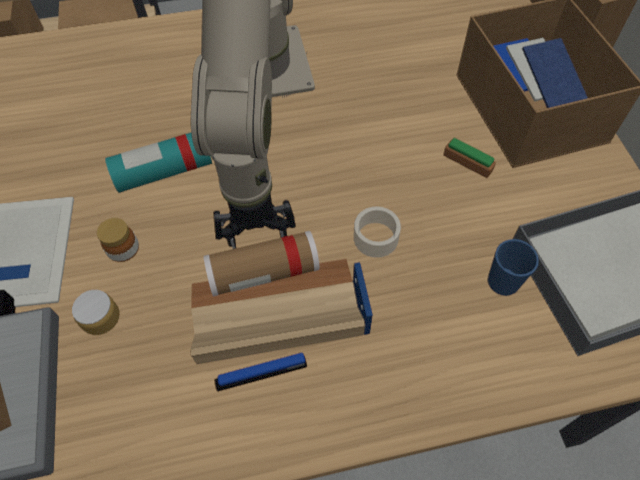

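Request:
{"api": "play_rows", "payload": {
  "motion": [
    [-0.4,1,-0.1,0,0,0],
    [-0.8,1.5,-0.2,0,0,0],
    [-1.2,1.5,-0.3,0,0,0],
    [-1.6,1.5,-0.4,0,0,0],
    [-2.0,1.5,-0.5,0,0,0],
    [-2.4,1.5,-0.6,0,0,0]
  ]
}}

```text
clock: 5.6
position: [0.5455, -0.0663, 0.1977]
orientation: [0.018, 1.0, 0.0, -0.0]
force: [-3.4, 0.7, 2.4]
width: 0.0854
```

```bash
python3 look.py C scene wrist; python3 tube.py sceneC.npz 0.044;python3 - <<'E'
import cv2,numpy as np
a=cv2.imread('pics/sceneC.png')[150:400,150:400];b=cv2.imread('pics/wristC.png')
cv2.imwrite('pics/cC.png',np.hstack([cv2.resize(a,(400,400)),cv2.resize(b,(400,400))]))
E
```

```text
5.6 [ 0.54552333 -0.06626469  0.19772817] [ 1.81354977e-02  9.99835528e-01  1.89826008e-05 -1.43641116e-04] [-3.3882267   0.72754468  2.36666567]
rect [595.3 -77.8] [200.7  63.5] 87.8 n 3301 px [261. 264.] zmax 0.0855
yaw -2.05 y range -0.1791 0.0224
crest mean [ 0.5956 -0.0747  0.0844]
```

View pics/cC.png

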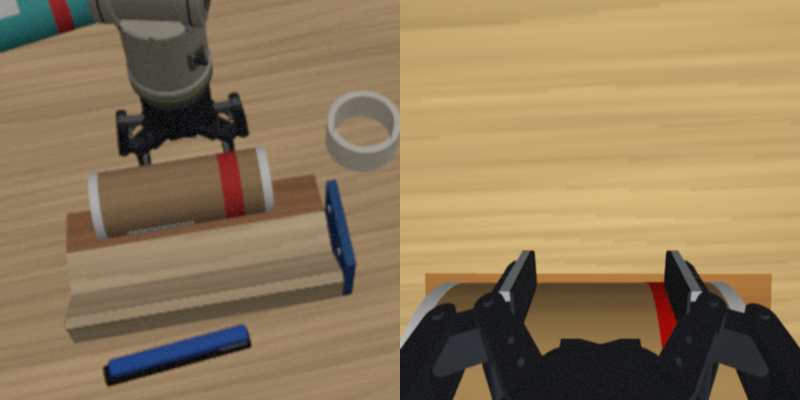

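Request:
{"api": "play_rows", "payload": {
  "motion": [
    [-0.5,0,-0.2,0,0,0],
    [-1.0,0,-0.4,0,0,0],
    [-1.5,0,-0.5,0,0,0],
    [-2.0,0,-0.7,0,0,0],
    [-2.5,0,-0.8,0,0,0],
    [-3.0,0,-0.9,0,0,0],
    [-3.5,0,-1,0,0,0],
    [-4.0,0,-1,0,0,0]
  ]
}}

```text
clock: 6.7
position: [0.5861, -0.0674, 0.2079]
orientation: [0.018, 1.0, 0.0, 0.001]
force: [1.1, 0.4, -0.3]
width: 0.0852
```

```bash
python3 look.py D scene; python3 tube.py sceneD.npz 0.048
```

```text
6.7 [ 0.58606809 -0.06737253  0.20790556] [1.78793691e-02 9.99839937e-01 2.65983222e-05 6.53850624e-04] [ 1.14386089  0.3913876  -0.2702995 ]
rect [636.7 -79.6] [200.4  68.9] 87.7 n 3669 px [264. 284.] zmax 0.0927
yaw -2.27 y range -0.1807 0.0218
crest mean [ 0.6357 -0.0803  0.092 ]
```

View pics/sceneD.png

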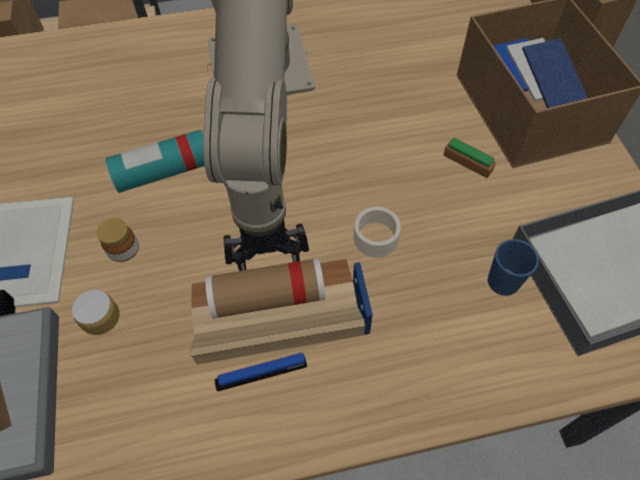

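The tube is on the ridge at x=0.636, parallel to the cradle. I'll give it a small further push and let it roll in.

Request:
{"api": "play_rows", "payload": {
  "motion": [
    [-0.5,0,0,0,0,0],
    [-1,0,0,0,0,0],
    [-1.2,0,0,0,0,0],
    [-1.2,0,0,0,0,0],
    [-1.2,0,0,0,0,0],
    [-1.2,0,0,0,0,0]
  ]
}}

```text
clock: 7.5
position: [0.5972, -0.0679, 0.2077]
orientation: [0.018, 1.0, 0.0, -0.0]
force: [-0.3, -0.5, 0.9]
width: 0.0855
```

```bash
python3 look.py E scene; python3 tube.py sceneE.npz 0.044
```

```text
7.5 [ 0.5972198  -0.06792858  0.20768115] [ 1.80366307e-02  9.99837323e-01  8.40606551e-05 -1.97545022e-05] [-0.34396764 -0.52618755  0.87744015]
rect [667.6 -80.5] [200.2  64.1] 87.6 n 3599 px [266. 300.] zmax 0.0843
yaw -2.4 y range -0.1813 0.02
crest mean [ 0.6672 -0.0793  0.0833]
```

Request:
{"api": "play_rows", "payload": {
  "motion": [
    [0.5,0,-4,0,0,0],
    [0.5,0,-9,0,0,0],
    [-1,-5,-9,0,0,0],
    [-4,-10,-9,0,0,0],
    [-7.1,-14.2,-9,0,0,0],
    [-7.1,-14.2,-9,0,0,0],
    [-7.1,-14.2,-9,0,0,0],
    [-7.1,-14.2,-9,0,0,0]
  ],
  "gripper": 0
}}

```text
clock: 8.55
position: [0.6632, -0.211, 0.2978]
orientation: [0.017, 1.0, 0.001, 0.0]
force: [0.1, 0.1, 0.2]
width: 0.0
```

```bash
python3 look.py F scene wrist; python3 -c "
from plant import sensors;print(sensors.get_state()['width'])"
python3 - <<'E'
import cv2,numpy as np
a=cv2.imread('pics/sceneF.png')[150:400,100:400];b=cv2.imread('pics/wristF.png')
cv2.imwrite('pics/cF.png',np.hstack([cv2.resize(a,(400,333)),cv2.resize(b,(400,333))]))
E
```

```text
8.55 [ 0.66315828 -0.21095914  0.29782671] [1.71973875e-02 9.99851970e-01 5.25523547e-04 1.12889010e-04] [0.1239368  0.09271256 0.15890803]
-0.00013061808076359318
```

View pics/cF.png

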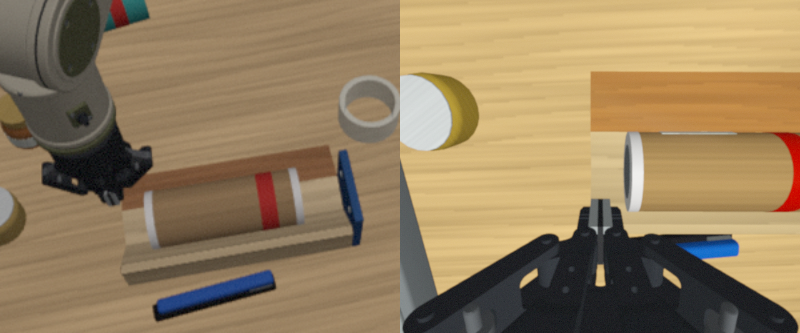

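Run:
```python
from h import *
print(sensors.get_state()['qpos'].round(2))
tcp=np.array([.6632,-.211,.2978])
for n in ["scene","wrist"]:
    f=np.load(n+"F.npz");c={k[2:]:f[k] for k in f if k.startswith('c_')}
    W=world(f['d'],c).reshape(-1,3)-tcp
    X=np.c_[-W[:,0],W[:,1],-W[:,2]]
    m=(np.hypot(X[:,0],X[:,1])<.12)&(X[:,2]<.185)&(X[:,2]>0)
    for y in np.arange(-.08,.081,.01):
        mm=m&(abs(X[:,1]-y)<.005)
        if mm.sum()>3: print(n,round(y,2),mm.sum(),"furthest tool z",np.percentile(X[mm,2],98).round(3))
```

```text
[-0.16  0.62  0.6   1.4  -0.36  1.23  2.01]
scene -0.06 45 furthest tool z 0.089
scene -0.05 143 furthest tool z 0.102
scene -0.04 147 furthest tool z 0.113
scene -0.03 133 furthest tool z 0.123
scene -0.02 149 furthest tool z 0.126
scene -0.01 233 furthest tool z 0.161
scene -0.0 297 furthest tool z 0.166
scene 0.01 305 furthest tool z 0.165
scene 0.02 307 furthest tool z 0.152
scene 0.03 323 furthest tool z 0.123
scene 0.04 318 furthest tool z 0.113
scene 0.05 137 furthest tool z 0.104
scene 0.06 102 furthest tool z 0.093
wrist -0.06 1145 furthest tool z 0.093
wrist -0.05 4577 furthest tool z 0.103
wrist -0.04 7023 furthest tool z 0.116
wrist -0.03 4645 furthest tool z 0.124
wrist -0.02 3563 furthest tool z 0.129
wrist -0.01 7684 furthest tool z 0.158
wrist -0.0 8442 furthest tool z 0.163
wrist 0.01 7767 furthest tool z 0.16
wrist 0.02 4057 furthest tool z 0.129
wrist 0.03 4683 furthest tool z 0.124
wrist 0.04 6990 furthest tool z 0.116
wrist 0.05 4566 furthest tool z 0.104
wrist 0.06 1488 furthest tool z 0.094
```

Request:
{"api": "play_rows", "payload": {
  "motion": [
    [0,0,0,0,0,-10],
    [0,0,0,0,0,-20],
    [0,0,0,0,0,-30],
    [0,0,0,0,0,-40],
    [0,0,0,0,0,-50],
    [0,0,0,0,0,-60],
    [0,0,0,0,0,-70],
    [0,0,0,0,0,-80]
  ]
}}

```text
clock: 9.65
position: [0.6629, -0.2047, 0.2786]
orientation: [-0.496, 0.868, 0.017, -0.025]
force: [-0.2, 0.9, -2.5]
width: 0.0003
```

Request:
{"api": "play_rows", "payload": {
  "motion": [
    [0,0,0,0,0,-10],
    [0,0,3,0,0,-10],
    [0,0,6,0,0,-10],
    [0,0,9,0,0,-10],
    [0,0,9.5,0,0,-10],
    [0,0,9.5,0,0,-10]
  ]
}}

```text
clock: 10.4
position: [0.6579, -0.2045, 0.1841]
orientation: [-0.569, 0.822, 0.018, -0.023]
force: [0.2, -0.5, 3.3]
width: 0.0004
```

```bash
python3 look.py G scene wrist
python3 - <<'E'
import cv2,numpy as np
a=cv2.imread('pics/sceneG.png')[150:400,100:400];b=cv2.imread('pics/wristG.png')
cv2.imwrite('pics/cG.png',np.hstack([cv2.resize(a,(400,333)),cv2.resize(b,(400,333))]))
E
python3 tube.py sceneG.npz 0.044
```

```text
10.4 [ 0.6578527  -0.20451578  0.18411308] [-0.56856241  0.82211246  0.01844613 -0.02297024] [ 0.24428154 -0.50159008  3.32257177]
rect [668.  -80.7] [200.6  63.9] 87.6 n 3600 px [266. 300.] zmax 0.0843
yaw -2.19 y range -0.1819 0.0203
crest mean [ 0.6671 -0.077   0.0832]
```

View pics/cG.png

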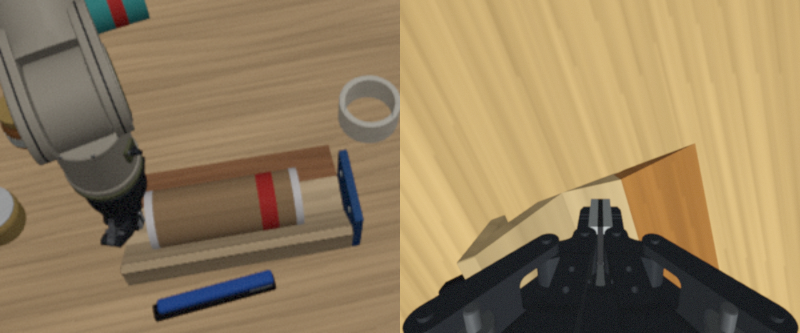

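Run:
```python
from h import *
s=sensors.get_state();print(s['qpos'].round(2),s['qd'].round(2));print(R.from_quat(s['orientation']).as_matrix().round(3))
```

```text
[ 0.86  0.92 -1.    1.41  0.77  1.29  2.57] [ 0.  0.  0. -0.  0. -0.  0.]
[[-0.352 -0.934 -0.059]
 [-0.936  0.353  0.004]
 [ 0.017  0.056 -0.998]]
```

Request:
{"api": "play_rows", "payload": {
  "motion": [
    [0,0,-4,0,0,0],
    [0,0,-8,0,0,0],
    [0,0,-12,0,0,10],
    [0,0,-12,0,0,20],
    [0,0,-12,0,0,30],
    [0,0,-12,0,0,40],
    [0,0,-12,0,0,50],
    [0,0,-12,0,0,60]
  ]
}}

```text
clock: 11.5
position: [0.6646, -0.2052, 0.3028]
orientation: [-0.078, 0.996, 0.005, -0.03]
force: [0.2, 0.3, -0.2]
width: -0.0
```

```bash
cat > to.py <<'E'
import sys
from h import *
# target: x y z yaw_of_tool_y(deg)
x,y,z,a=map(float,sys.argv[1:5]);a=np.radians(a)
s=sensors.get_state();R0=R.from_quat(s['orientation'])
yv=np.array([np.cos(a),np.sin(a),0]);zv=np.array([0,0,-1.]);T=R.from_matrix(np.c_[np.cross(yv,zv),yv,zv])
print("clock",s['clock'],"pos",s['position'].round(4),"q",s['qpos'].round(2),"F",s['force'].round(1))
print("d cm",(R0.inv().apply(np.array([x,y,z])-s['position'])*100).round(2),"rot deg",np.degrees((R0.inv()*T).as_rotvec()).round(1))
E
python3 to.py .663 -.211 .30 -2
python3 - <<'E'
from h import *
s=sensors.get_state();c=cams.get_calibration('wrist');print(R.from_quat(s['orientation']).inv().apply(c['xyz']-s['position']))
E
```

```text
clock 11.5 pos [ 0.6646 -0.2052  0.3028] q [ 0.81  0.77 -0.95  1.3   0.6   1.43  1.62] F [ 0.2  0.3 -0.2]
d cm [ 0.23 -0.55  0.29] rot deg [ -2.4  -3.2 101. ]
[ 7.27702672e-02 -1.54388659e-05  3.10063736e-02]
```

Request:
{"api": "play_rows", "payload": {
  "motion": [
    [0.2,-0.6,0.3,-0.2,-0.3,10],
    [0.2,-0.6,0.3,-0.5,-0.6,20],
    [0.2,-0.6,0.3,-0.7,-0.9,30],
    [0.2,-0.6,0.3,-1,-1.3,40],
    [0.2,-0.6,0.3,-1.2,-1.6,50],
    [0.2,-0.6,0.3,-1.4,-1.9,60],
    [0.2,-0.6,0.3,-1.7,-2.2,70],
    [0.2,-0.6,0.3,-1.9,-2.6,80]
  ]
}}

```text
clock: 12.5
position: [0.6634, -0.2114, 0.2998]
orientation: [0.581, 0.814, 0.002, -0.006]
force: [-0.9, 0.3, -0.1]
width: 0.0002
```

```bash
python3 to.py .663 -.211 .30 -2
```

```text
clock 12.5 pos [ 0.6634 -0.2114  0.2998] q [ 0.71  0.66 -0.71  1.34  0.42  1.31  0.32] F [-0.9  0.3 -0.1]
d cm [ 0.05 -0.02 -0.02] rot deg [-0.4 -0.6 21. ]
```

Now to finish the turn and descend so the tips are at about 30 mm.

Request:
{"api": "play_rows", "payload": {
  "motion": [
    [0,0,0,-0.2,-0.3,10],
    [0,0,0,-0.4,-0.6,21],
    [0,0,0,-0.4,-0.6,21],
    [0,0,3,-0.4,-0.6,21],
    [0,0,6,-0.4,-0.6,21],
    [0,0,9.6,-0.4,-0.6,21],
    [0,0,9.6,-0.4,-0.6,21]
  ]
}}

```text
clock: 13.38
position: [0.6615, -0.2105, 0.201]
orientation: [0.716, 0.698, -0.001, -0.003]
force: [0.2, -0.3, 1.2]
width: 0.0001
```

```bash
python3 to.py .663 -.211 .203 -2; python3 look.py H scene wrist
python3 - <<'E'
import cv2,numpy as np
a=cv2.imread('pics/sceneH.png')[150:400,100:400];b=cv2.imread('pics/wristH.png')
cv2.imwrite('pics/cH.png',np.hstack([cv2.resize(a,(400,333)),cv2.resize(b,(400,333))]))
E
python3 tube.py sceneH.npz 0.044
```

```text
clock 13.375 pos [ 0.6615 -0.2105  0.201 ] q [ 0.66  0.73 -0.61  1.42  0.44  1.13 -0.05] F [ 0.2 -0.3  1.2]
d cm [-0.04  0.15 -0.2 ] rot deg [-0.3 -0.2  0.5]
13.375 [ 0.66152567 -0.21054213  0.20100748] [ 0.71631936  0.69776676 -0.00077085 -0.00274223] [ 0.17358196 -0.31715532  1.20931561]
rect [667.4 -80.6] [200.4  62.7] 87.7 n 3614 px [266. 300.] zmax 0.0842
yaw -2.2 y range -0.1818 0.0202
crest mean [ 0.6685 -0.0769  0.0833]
```

View pics/cH.png

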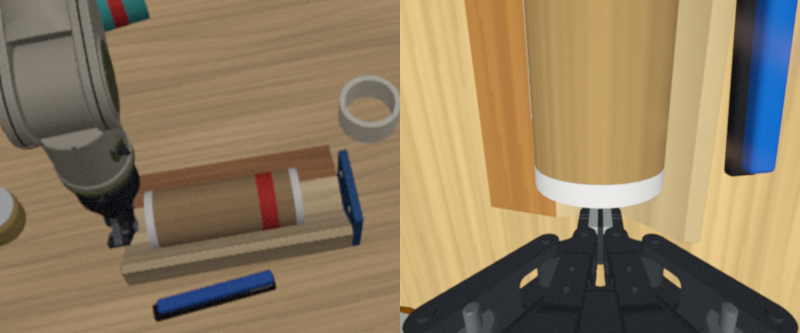

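Request:
{"api": "play_rows", "payload": {
  "motion": [
    [0.9,0.1,0,0,0,0],
    [1.6,0.1,0,0,0,0],
    [2.3,0.1,0,0,0,0],
    [3.1,0.1,0,0,0,0],
    [3.9,0.1,0,0,0,0],
    [4.7,0.1,0,0,0,0],
    [5.5,0.1,0,0,0,0],
    [6.2,0.1,0,0,0,0]
  ]
}}

```text
clock: 14.48
position: [0.6656, -0.1483, 0.204]
orientation: [0.718, 0.696, 0.001, -0.0]
force: [0.1, -1.6, 1.5]
width: 0.0001
```

```bash
python3 look.py I scene; python3 tube.py sceneI.npz 0.044; python3 to.py .663 -.211 .203 -2
```

```text
14.475 [ 0.6656076  -0.14827789  0.20395072] [ 7.17709448e-01  6.96342333e-01  5.83176109e-04 -4.04673097e-04] [ 0.08865536 -1.64038008  1.51343206]
rect [669.9 -34. ] [201.7  63.1] 87.7 n 3499 px [294. 295.] zmax 0.0843
yaw -1.72 y range -0.1355 0.0674
crest mean [ 0.6691 -0.0335  0.0833]
clock 14.525 pos [ 0.6657 -0.1471  0.204 ] q [ 0.59  0.71 -0.63  1.46  0.44  1.11 -0.15] F [-0.1 -0.2  0.1]
d cm [-6.4  -0.08  0.08] rot deg [ 0.  -0.1  0.3]
```

View pics/sceneI.png

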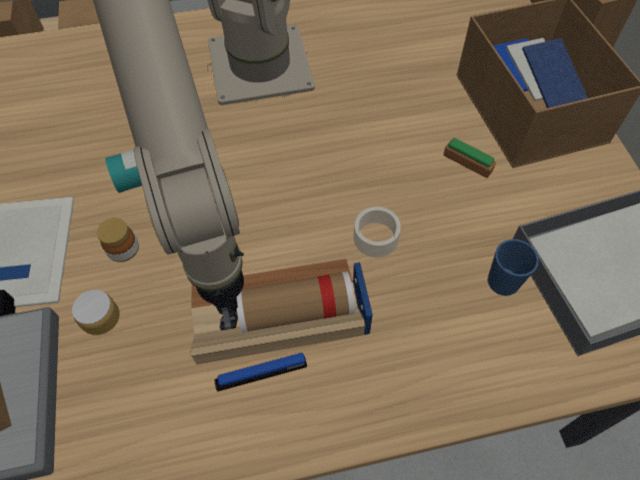

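The tube's far end is at y≈0.066, about 11 mm short of the stop. I'll creep forward and watch the force.

Request:
{"api": "play_rows", "payload": {
  "motion": [
    [0.3,0,0,0,0,0],
    [0.5,0,0,0,0,0],
    [0.7,0,0,0,0,0],
    [0.8,0,0,0,0,0],
    [0.9,0,0,0,0,0],
    [1.0,0,0,0,0,0]
  ]
}}

```text
clock: 15.28
position: [0.6659, -0.1389, 0.2039]
orientation: [0.718, 0.696, 0.001, -0.0]
force: [-1.0, -1.3, -0.0]
width: -0.0003
```

Request:
{"api": "play_rows", "payload": {
  "motion": [
    [0.1,0,0,0,0,0],
    [0.2,0,0,0,0,0],
    [0.2,0,0,0,0,0]
  ]
}}

```text
clock: 15.65
position: [0.6659, -0.1367, 0.2039]
orientation: [0.718, 0.696, 0.001, -0.0]
force: [-0.5, -1.3, 0.1]
width: 0.0002
```

Request:
{"api": "play_rows", "payload": {
  "motion": [
    [0.1,0,0,0,0,0],
    [0.2,0,0,0,0,0],
    [0.2,0,0,0,0,0]
  ]
}}

```text
clock: 16.02
position: [0.666, -0.1359, 0.204]
orientation: [0.718, 0.696, 0.0, 0.0]
force: [0.4, -4.9, -0.2]
width: -0.0
```

```bash
python3 look.py J scene top; python3 tube.py sceneJ.npz 0.044
python3 - <<'E'
import cv2
a=cv2.imread('pics/sceneJ.png')[240:350,280:400];cv2.imwrite('pics/cJ.png',cv2.resize(a,None,fx=5,fy=5))
E
```

```text
16.025 [ 0.66595771 -0.1359313   0.20397065] [7.18164454e-01 6.95873409e-01 8.86048805e-05 9.07130151e-05] [ 0.41289168 -4.9355246  -0.18550945]
rect [670.  -24.8] [196.5  64.9] 88.9 n 3394 px [300. 295.] zmax 0.0843
yaw -1.67 y range -0.1236 0.073
crest mean [ 0.6699 -0.0219  0.0834]
```

View pics/cJ.png

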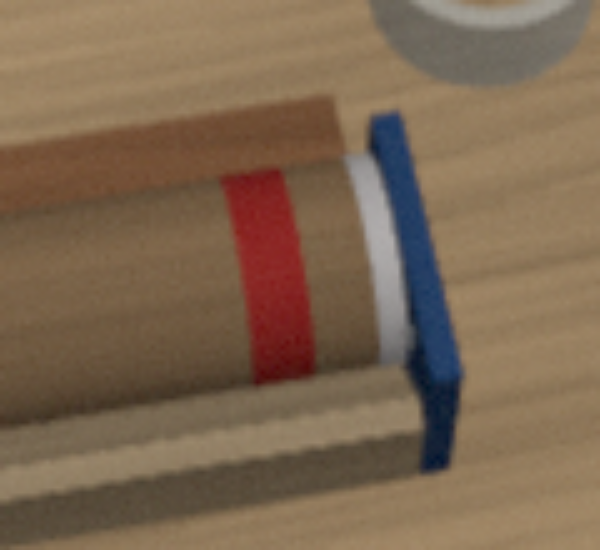

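The close-up shows the white end cap flush against the blue stop. The force has jumped from 1.3 N to 4.9 N and forward motion has stalled. I'll press slightly more to confirm, then back off and lift.

Request:
{"api": "play_rows", "payload": {
  "motion": [
    [0.1,0,0,0,0,0],
    [0.1,0,0,0,0,0]
  ]
}}

```text
clock: 16.38
position: [0.6659, -0.1358, 0.204]
orientation: [0.718, 0.696, -0.0, 0.0]
force: [-0.5, -7.3, -0.4]
width: 0.0004
```

Request:
{"api": "play_rows", "payload": {
  "motion": [
    [-0.3,0,0,0,0,0],
    [-1,0,0,0,0,0],
    [-2.5,0,0,0,0,0],
    [-4,0,0,0,0,0],
    [-5,0,-4,0,0,0],
    [-5,0,-9,0,0,0],
    [-5,0,-14,0,0,0],
    [-5,0,-15,0,0,0]
  ]
}}

```text
clock: 17.38
position: [0.665, -0.185, 0.3583]
orientation: [0.718, 0.696, 0.002, 0.002]
force: [0.8, -0.1, -0.8]
width: -0.0001
```

```bash
python3 look.py K scene top; python3 tube.py sceneK.npz 0.044; python3 tube.py topK.npz 0.044
```

```text
17.375 [ 0.6650001  -0.18504507  0.35825133] [0.71816819 0.69586286 0.0021403  0.00217774] [ 0.82907023 -0.08822816 -0.81951013]
rect [669.  -23.8] [195.9  64.7] 86.8 n 3433 px [299. 295.] zmax 0.0844
yaw -2.26 y range -0.1222 0.0727
crest mean [ 0.6695 -0.0252  0.0834]
rect [665.6 -25.3] [197.5  64.4] 88.6 n 1679 px [350. 201.] zmax 0.0856
yaw -2.45 y range -0.1241 0.073
crest mean [ 0.665  -0.0248  0.0841]
```

View pics/sceneK.png

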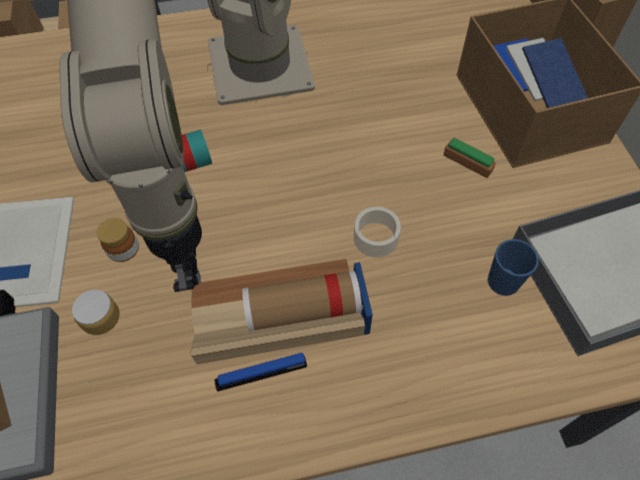

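View pics/topK.png

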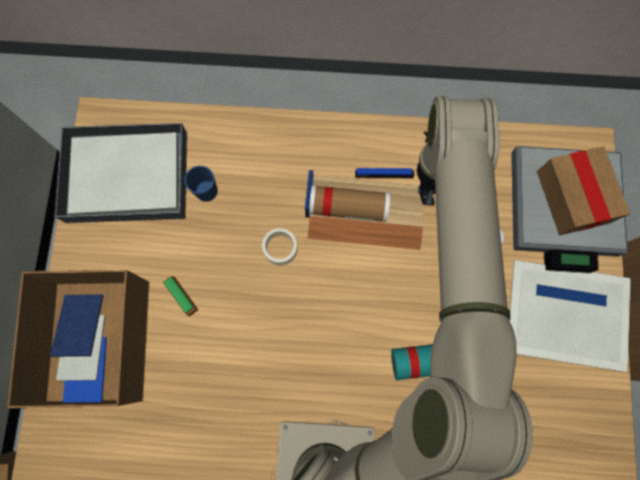

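```bash
python3 look.py L scene; python3 tube.py sceneL.npz 0.044
python3 - <<'E'
import cv2,numpy as np
a=cv2.imread('pics/sceneL.png');b=cv2.imread('pics/scene0.png')
k=cv2.imread('pics/sceneK.png');print("K-L max diff tube region",cv2.absdiff(a,k)[240:350,190:380].mean())
for n,(x0,y0,x1,y1) in dict(tape=(345,200,410,262),jar=(92,212,145,265),tin=(68,284,125,336),stapler=(208,348,315,395),brush=(438,130,500,180),mug=(480,232,545,300)).items(): print(n,cv2.absdiff(a,b)[y0:y1,x0:x1].mean().round(2))
cv2.imwrite('pics/cL.png',cv2.resize(a[240:350,280:400],None,fx=5,fy=5))
E
```

```text
17.475 [ 0.66454965 -0.18495574  0.35510592] [7.18108489e-01 6.95930198e-01 9.84657737e-04 6.22612938e-04] [0.91629374 0.63239143 0.10375274]
rect [669.6 -23.8] [195.1  62.9] 87.7 n 3437 px [299. 295.] zmax 0.0842
yaw -2.22 y range -0.1224 0.0729
crest mean [ 0.6696 -0.0234  0.0833]
K-L max diff tube region 2.4695374800637957
tape 5.27
jar 10.14
tin 5.3
stapler 5.14
brush 5.0
mug 4.92
```

View pics/cL.png

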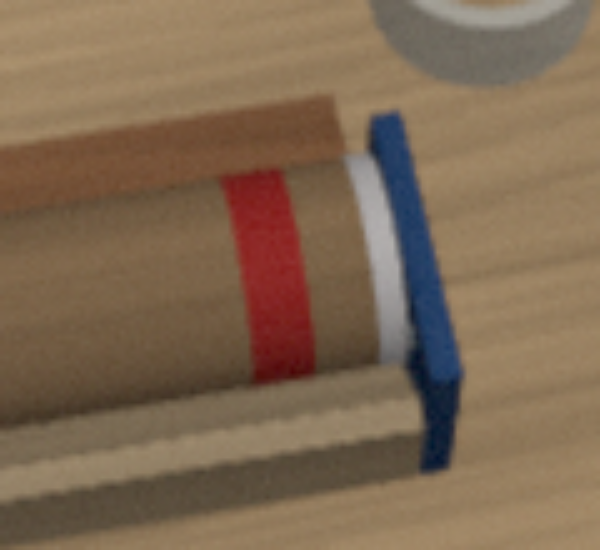

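The cap is flush with the stop, the tube is still and the other objects are unmoved. The jar patch differs more between pictures, which fits arm shadow, since its position is the same.

```bash
python3 -c "
from plant import job;print(job.hand_in())"
```

```text
the job is handed in; nothing more can be done
None
```

The tube now lies in the cradle's V with its red-band end against the blue stop, and I handed the job in at about 17.5 s of the 51 s allowed. I rolled it up the ramp with the open fingers and let it drop over the ridge. Then I pushed its end along the V with the fingers shut.

**Last checks**
- **Contact with the stop:** the push force rose from 1.3 N to 7.3 N with no further movement. After I backed off, the close-up shows the end cap flush with the stop.
- **Tube position:** its centre is at about (0.667, -0.023), against a computed seat of (0.667, -0.022). It is parallel to the cradle, its top is at about 83 mm (expected 82 mm), and it lay still between the last two pictures.
- **Other objects:** the loose objects are where they were at the start. The jar's patch of the image changed more than the others; I put that down to the arm's shadow, as its position looks the same. The arm hid part of the turquoise tube in the last views, but its visible end had not moved.

**What went wrong:** my first turn of the gripper before the end push went the wrong way and ran close to the last joint's limit. The tool tilted and dropped about 2 cm lower than intended, with at most about 3 N on the wrist. I lifted clear and turned it the other way; the tube did not move.

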